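# Find the loose flap of the junction box and push it open

## Robot

A 6-joint arm with a two-finger parallel gripper is mounted at the origin on a cart in front of the work surface, level with it; the furniture and walls round the work are solid. World frame = base frame: x ahead of the robot, y to its left, z up, the work surface at z = 0. Lengths are in m, angles in rad, forces in N, time in s.
With the tool pointing down it reaches from about 0.375 to 0.9 m from the base axis. Payload 3.1 kg.
Tool frame: the origin (TCP) lies midway between the tips of the shut fingers; the grasp point (between the pads) lies 19 mm behind it (manip.grasp_offset is the distance from the TCP to the grasp point, in m); z points along the fingers, y is the line along which they close (so a half turn about z gives the same grasp; the last joint's range is limited). The gripper opens to 85 mm and grips with 20 to 120 N. Pads are 22 mm wide; open, the fingers measure 114 mm over their backs; the gripper's body (76 mm by 85 mm) begins 54 mm behind the grasp point. The pads swing forward as they close: fully open they stand 13 mm farther back than shut.
Start: joints at [1.129, 0.527, 1.433, -0, 1.181, -0.178], TCP at [0.163, 0.603, 0.231] pointing down, gripper open.
Joint ranges: [-3.08, 3.08], [-0.75, 2.2], [0.22, 2.44], [-1.43, 4.57], [0, 2.65], [-2.85, 2.85]. Speed limits (rad/s): [2.79, 2.79, 3.14, 3.14, 3.14, 3.14].

## Interface

Orientations are given as a unit quaternion [x, y, z, w].
In Python, from station import sensors, cams, order, manip gives the robot as it stands.
- The arm moves only by the tool move_arm, never from a script. Its argument "targets" is a list of rows, each an object of numbers: "dx", "dy", "dz": the shift along the world's x, y, z normalised to -1 to 1, where 1 is 25 mm; "rx", "ry", "rz": the turn, a rotation vector about the world's x, y, z normalised to -1 to 1, where 1 is 30 degrees. A call has exactly 10 rows; each row shifts and turns the commanded pose from where the row before left it; what a row does not reach is not made up. A row lasts 1/8 s, in which the tool goes at most 62.5 mm and 10.7 degrees, less where a joint would pass 70% of its speed; a pose out of reach is approached as far as the arm can. A call with a number of a shift or a turn outside -1 to 1 is refused whole. A call with a gripper value outside its range is refused whole. "claw" is the opening in per cent of the stroke, from 0 (shut) to 100 (fully open), set as the call begins (left out, the last holds). The fingers move at their own pace and stop on an object; "newtons" is the grip in N (left out, the last holds). Time passes only in rows, so rows that do not move let the fingers close, or fill a call up. It gives the time, the measured TCP pose, the force, the opening and the grip force at its end, in the units of the state.
- sensors.sense(): the state, without advancing time (a new reading comes with each control period).
- cams.snapshot(name): name is "scene" or "top"; returns the picture (480x640x3 uint8, red, green, blue); there is no depth.
- cams.camera_model(name): a dict with "fx", "fy", "cx", "cy" (pixels), "extrinsics" (4x4, takes a point from world to camera coordinates). Camera axes: x right, y down, z forward; pixel columns grow to the right and rows downward; lengths in m; the calibration is good to about 2 mm. A picture is of the moment at which its call begins. camera_model takes no time and is no camera call.
- order.sign_off(): hands the job in; it is judged then, once.
The state is a dict: "t": time; "q": joint angles; "qd": joint speeds; "tau": joint torques, N m; "tcp_pos": TCP position; "tool_rot": TCP orientation; "force": force on the tool from outside, world axes, zero at the start; "ft_torque": the same for the moment, N m; "finger_gap": opening from 0.0 (shut) to 1.0 (fully open); "gripper_force": force on a finger pad.
Only numpy, scipy, OpenCV 4.12 (cv2) and the standard library are available. Lean on these libraries where they do the work, as an engineer would, in place of code of your own. Each camera call takes 0.05 s, during which the arm holds its last target. There are 200 camera calls.

## Task

The grey junction box on the bench has four identical metal flaps on top; three are packed firm from below and one is free to rock, to get at the terminals under it. With closed fingertips, press each flap in turn on the ribs near its front edge until you find the one that rocks, then push that front edge down until the flap is fully open and leave it open. Do not force the firm flaps, pick nothing up and leave the tools and other things round the box where they are.

Things in the scene. Friction and masses are not known exactly. Their poses are not given: they have to be found in the camera images.
- box: grey sheet-metal junction box fixed to the bench, 234 (x) x 194 (y) x 70 high, origin at the centre of its underside, x to its rear (away from the robot), y to its left. Four openings in its top, 108 (x) x 88 (y), centres at x = +-57, y = +-47, 6 mm walls between; each holds an identical plain flap. Three flaps are packed firm from beneath, any one is free, with empty space under it down to 20 above the bench
- flap_1 (a joint): hinge of the front left flap, rad: 0 level, grows as its front edge (towards the robot) goes down into the box; stops at 0.9 (open) and -0.06. Axle across the middle of the flap, along the box's y, 3 mm under its top. A firm flap gives no more than about 0.05; the free one turns at some 2 N on the ribs, has no spring and stays where it is left
- flap_1_press (a point): middle of the ribbed press mark on top of the front left flap, 34 mm in front of its axle and 18 mm from its front edge; moves with the flap. The flap is plain aluminium, 104 (x) x 84 (y) x 6 thick, its top 70 above the bench and flush with the box's walls; three low ribs mark the place
- flap_2 (a joint): hinge of the front right flap, rad: 0 level, grows as its front edge (towards the robot) goes down into the box; stops at 0.9 (open) and -0.06. Axle across the middle of the flap, along the box's y, 3 mm under its top. A firm flap gives no more than about 0.05; the free one turns at some 2 N on the ribs, has no spring and stays where it is left
- flap_2_press (a point): middle of the ribbed press mark on top of the front right flap, 34 mm in front of its axle and 18 mm from its front edge; moves with the flap. The flap is plain aluminium, 104 (x) x 84 (y) x 6 thick, its top 70 above the bench and flush with the box's walls; three low ribs mark the place
- flap_3 (a joint): hinge of the rear left flap, rad: 0 level, grows as its front edge (towards the robot) goes down into the box; stops at 0.9 (open) and -0.06. Axle across the middle of the flap, along the box's y, 3 mm under its top. A firm flap gives no more than about 0.05; the free one turns at some 2 N on the ribs, has no spring and stays where it is left
- flap_3_press (a point): middle of the ribbed press mark on top of the rear left flap, 34 mm in front of its axle and 18 mm from its front edge; moves with the flap. The flap is plain aluminium, 104 (x) x 84 (y) x 6 thick, its top 70 above the bench and flush with the box's walls; three low ribs mark the place
- flap_4 (a joint): hinge of the rear right flap, rad: 0 level, grows as its front edge (towards the robot) goes down into the box; stops at 0.9 (open) and -0.06. Axle across the middle of the flap, along the box's y, 3 mm under its top. A firm flap gives no more than about 0.05; the free one turns at some 2 N on the ribs, has no spring and stays where it is left
- flap_4_press (a point): middle of the ribbed press mark on top of the rear right flap, 34 mm in front of its axle and 18 mm from its front edge; moves with the flap. The flap is plain aluminium, 104 (x) x 84 (y) x 6 thick, its top 70 above the bench and flush with the box's walls; three low ribs mark the place
- side_cutters: red-handled side cutters, 60 x 112 x 12, lying left of the box; a bystander, origin at the centre of its underside
- flux_jar: small amber jar with white lid, 43 across, 38 high, left of the box; a bystander, origin at the centre of its underside
- marker: black marker pen, 14 x 135 x 14, lying behind the box; a bystander, origin at the centre of its underside
- tape_roll: roll of black tape lying flat, 73 x 70 x 19, left of the box; a bystander, origin at the centre of its underside
- nose_pliers: blue-handled pliers, 60 x 127 x 12, on the wooden desk to the right; a bystander, origin at the centre of its underside
- solder_spool: white spool of solder, 69 x 52 x 46, on the wooden desk to the right; a bystander, origin at the centre of its underside

How it is judged:
On the way:
1. the free flap has begun to rock (value of joint any of flap_1, flap_2, flap_3, flap_4 above 0.1 rad), for 0.02 s.
At the end, for the whole second after the job is handed in: the free flap stands open at more than 0.72 rad (its stop is at 0.9) and stays so; every bystander is within 30 mm of where it began (value of joint any of flap_1, flap_2, flap_3, flap_4 above 0.72 rad and distance of each of side_cutters, flux_jar, marker, tape_roll, nose_pliers, solder_spool from where it was at the start of the episode below 0.03 m); the robot touches nothing.
It fails at once if a flap or the box is pressed with more than 60 N (contact force between any of the fingers, the arm and box above 60 N).
It fails at once if a bystander is lifted or shoved more than 30 mm (distance of any of side_cutters, flux_jar, marker, tape_roll, nose_pliers, solder_spool from where it was at the start of the episode above 0.03 m).
It also fails if it takes over 45 s, if anything falls off the work surface, if the arm or the gripper's body presses on something with over 40 N, if the wrist force passes 120 N, or if a joint passes its speed limit or range.

## Working session

There is one attempt and no reset: what is moved stays moved. The work goes in short steps, Python scripts to look and compute and a tool call to move; the robot and the scene stay as the last step left them, time stands still between calls to the robot, and variables do not carry over. Pictures are saved under pics/ and viewed, at most 10 in all, crops included, and the job is handed in when it is done.

Besides the shell and the picture viewer there is one more tool, called after "Emit:" as name(argument=value, ...), one argument or row to a line, values as JSON. move_arm: Moves the arm, as the interface text tells. Scaled input: -1 to 1 covers 25 mm each way for a shift and 30 degrees each way for a turn. Its arguments: {"type":"object","properties":{"targets":{"type":"array"},"claw":{"type":"number"},"newtons":{"type":"number"}},"required":["targets"]}

```bash
mkdir -p pics
python3 - <<'E'
from station import sensors, cams
import cv2,numpy as np
for n in("scene","top"):
    im=cams.snapshot(n); cv2.imwrite(f"pics/{n}0.png",im[:,:,::-1])
    m=cams.camera_model(n); print(n,m["fx"],m["cx"],m["cy"],np.round(m["extrinsics"],4).tolist())
s=sensors.sense(); print(s["t"],s["tcp_pos"],s["tool_rot"],s["force"],s["finger_gap"])
E
```

```text
scene 468.3613460034388 306.2429207031499 228.56937897358443 [[0.6005, -0.7996, -0.0014, -0.2428], [-0.5743, -0.4301, -0.6966, 0.4335], [0.5564, 0.4192, -0.7175, 1.0669], [0.0, 0.0, 0.0, 1.0]]
top 460.98046730148627 320.35983019808026 237.9959448241531 [[-0.0267, -0.9994, -0.0233, 0.1587], [-0.9954, 0.0287, -0.0916, 0.5836], [0.0922, 0.0207, -0.9955, 1.0856], [0.0, 0.0, 0.0, 1.0]]
0.1 [0.16266666 0.6027779  0.23043338] [ 1.31536528e-01  9.91310831e-01 -9.34318557e-04 -3.23080274e-04] [ 0.14892517  0.48515924 -0.51523863] 1.002272530588083
```

View pics/top0.png

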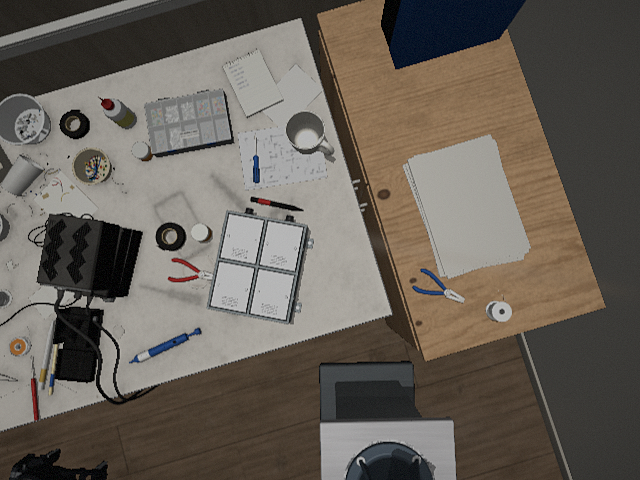

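View pics/scene0.png

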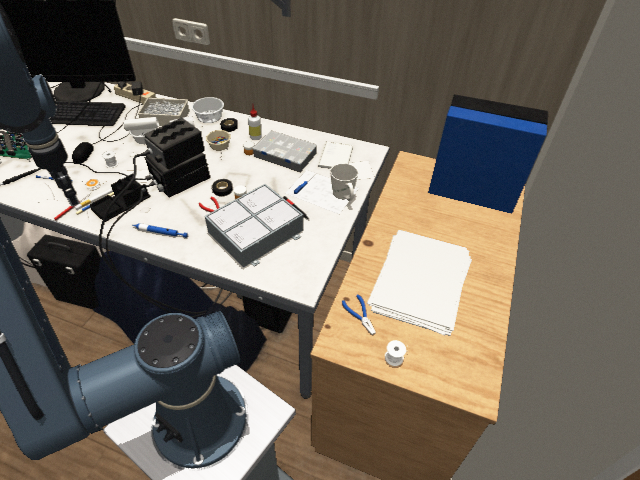

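The top view shows the box with four white flaps at about (243,238), (282,245), (233,287) and (273,294). The cutters are at its left near (190,270), the marker behind near (275,204), and the arm is clear of it. Next I'll locate the flaps by mask.

```bash
cat > h.py <<'E'
import cv2,numpy as np
from station import cams
def ray(n,u,v,z):
    m=cams.camera_model(n);E=np.array(m["extrinsics"]);R=E[:3,:3];c=-R.T@E[:3,3]
    d=R.T@np.array([(u-m["cx"])/m["fx"],(v-m["cy"])/m["fy"],1]);return c+d*(z-c[2])/d[2]
E
python3 - <<'E'
from h import *
for n,(x0,y0,x1,y1),th in(("top",(200,200,320,330),200),("scene",(195,175,315,270),150)):
    im=cv2.imread(f"pics/{n}0.png"); g=cv2.cvtColor(im,6)
    for t in (150,170,190,205):
        b=(g>t).astype(np.uint8); k=np.zeros_like(b);k[y0:y1,x0:x1]=b[y0:y1,x0:x1]
        cs,_=cv2.findContours(k,cv2.RETR_EXTERNAL,2)
        for c in cs:
            if 200<cv2.contourArea(c)<2500:
                r=cv2.minAreaRect(c); P=np.array([ray(n,*p,.07)for p in cv2.boxPoints(r)]); 
                print(n,t,np.round(r[0],1),cv2.contourArea(c),np.round(ray(n,*r[0],.07)[:2],4),"sides",np.round([np.linalg.norm(P[1]-P[0]),np.linalg.norm(P[2]-P[1])],3))
im=cv2.imread("pics/top0.png")[200:335,195:325]; cv2.imwrite("pics/crop.png",cv2.resize(im,None,fx=4.4,fy=4.4,interpolation=2))
E
```

```text
top 150 [271.7 294.1] 1486.0 [0.4573 0.2573] sides [0.101 0.082]
top 150 [232.  286.6] 1473.0 [0.4769 0.3492] sides [0.102 0.082]
top 150 [281.  245.8] 1450.5 [0.5683 0.2337] sides [0.102 0.083]
top 150 [241.7 238.4] 1428.5 [0.5882 0.3254] sides [0.101 0.083]
top 170 [271.7 294.1] 1466.0 [0.4573 0.2574] sides [0.1   0.082]
top 170 [232.  286.6] 1449.5 [0.4769 0.3492] sides [0.1   0.082]
top 170 [281.  245.7] 1426.0 [0.5686 0.2338] sides [0.1   0.082]
top 170 [241.6 238.4] 1407.0 [0.5883 0.3256] sides [0.101 0.082]
scene 205 [247.6 232.1] 648.0 [0.459  0.2571] sides [0.122 0.087]
scene 205 [229.7 215.3] 575.5 [0.4793 0.3484] sides [0.121 0.087]
scene 205 [277.8 214.4] 576.5 [0.5703 0.2334] sides [0.125 0.089]
scene 205 [259.4 198.8] 516.5 [0.5903 0.3249] sides [0.124 0.088]
```

View pics/crop.png

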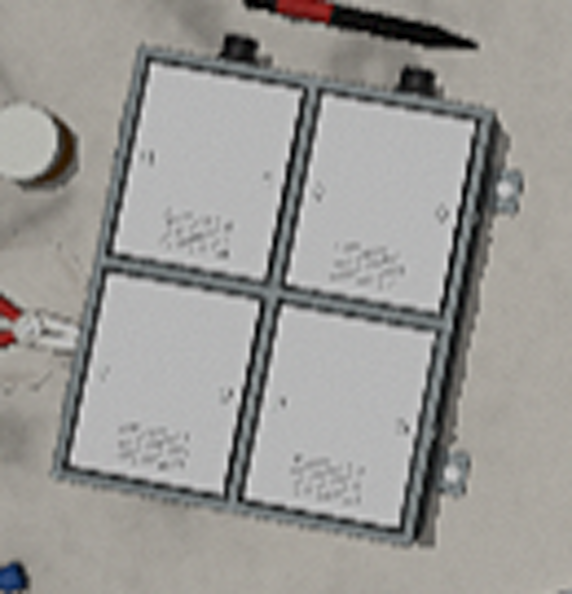

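Box yaw is about −12° and the flap spacings are 114 and 94 mm, matching the given sizes. The two views agree to 2 mm. Press points in metres: P1 (0.445, 0.356), P2 (0.425, 0.264), P3 (0.556, 0.332), P4 (0.536, 0.2405).

Emit:
move_arm(
  targets=[
    {"dx":1,"dy":-0.9,"dz":-0.4,"rz":0.1},
    {"dx":1,"dy":-0.9,"dz":-0.4},
    {"dx":1,"dy":-0.9,"dz":-0.4},
    {"dx":1,"dy":-0.9,"dz":-0.4},
    {"dx":1,"dy":-0.9,"dz":-0.4},
    {"dx":1,"dy":-0.9,"dz":-0.4},
    {"dx":1,"dy":-0.9,"dz":-0.4},
    {"dx":1,"dy":-0.9,"dz":-0.4},
    {"dx":1,"dy":-0.9,"dz":-0.4},
    {"dx":1,"dy":-0.9,"dz":-0.4},
  ],
  claw=0,
  newtons=20,
)

```text
schema error: expected keys dx, dy, dz, rx, ry, rz
```

Emit:
move_arm(
  targets=[
    {"dx":1,"dy":-0.9,"dz":-0.4,"rx":0,"ry":0,"rz":0.1},
    {"dx":1,"dy":-0.9,"dz":-0.4,"rx":0,"ry":0,"rz":0},
    {"dx":1,"dy":-0.9,"dz":-0.4,"rx":0,"ry":0,"rz":0},
    {"dx":1,"dy":-0.9,"dz":-0.4,"rx":0,"ry":0,"rz":0},
    {"dx":1,"dy":-0.9,"dz":-0.4,"rx":0,"ry":0,"rz":0},
    {"dx":1,"dy":-0.9,"dz":-0.4,"rx":0,"ry":0,"rz":0},
    {"dx":1,"dy":-0.9,"dz":-0.4,"rx":0,"ry":0,"rz":0},
    {"dx":1,"dy":-0.9,"dz":-0.4,"rx":0,"ry":0,"rz":0},
    {"dx":1,"dy":-0.9,"dz":-0.4,"rx":0,"ry":0,"rz":0},
    {"dx":1,"dy":-0.9,"dz":-0.4,"rx":0,"ry":0,"rz":0},
  ],
  claw=0,
  newtons=20,
)

```text
t: 1.35
tcp_pos: [0.4135, 0.3774, 0.1307]
tool_rot: [0.106, 0.994, -0.0, -0.0]
force: [-0.9, 0.7, -0.7]
finger_gap: -0.001
gripper_force: 0.0
```

Emit:
move_arm(
  targets=[
    {"dx":0.63,"dy":-0.43,"dz":-0.8,"rx":0,"ry":0,"rz":0},
    {"dx":0.63,"dy":-0.43,"dz":-0.8,"rx":0,"ry":0,"rz":0},
    {"dx":0,"dy":0,"dz":-0.4,"rx":0,"ry":0,"rz":0},
    {"dx":0,"dy":0,"dz":-0.2,"rx":0,"ry":0,"rz":0},
    {"dx":0,"dy":0,"dz":-0.04,"rx":0,"ry":0,"rz":0},
    {"dx":0,"dy":0,"dz":-0.04,"rx":0,"ry":0,"rz":0},
    {"dx":0,"dy":0,"dz":-0.04,"rx":0,"ry":0,"rz":0},
    {"dx":0,"dy":0,"dz":-0.04,"rx":0,"ry":0,"rz":0},
    {"dx":0,"dy":0,"dz":-0.04,"rx":0,"ry":0,"rz":0},
    {"dx":0,"dy":0,"dz":0,"rx":0,"ry":0,"rz":0},
  ],
)

```text
t: 2.6
tcp_pos: [0.4444, 0.3568, 0.0713]
tool_rot: [0.106, 0.994, -0.0, -0.0]
force: [-0.9, -0.3, -0.2]
finger_gap: 0.002
gripper_force: 0.0
```

Run:
```python
from h import *
im=cams.snapshot("scene")[:,:,::-1]; cv2.imwrite("pics/c1.png",cv2.resize(im[130:290,160:340],None,fx=3.7,fy=3.7,interpolation=2))
```

```text
(no output)
```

View pics/c1.png

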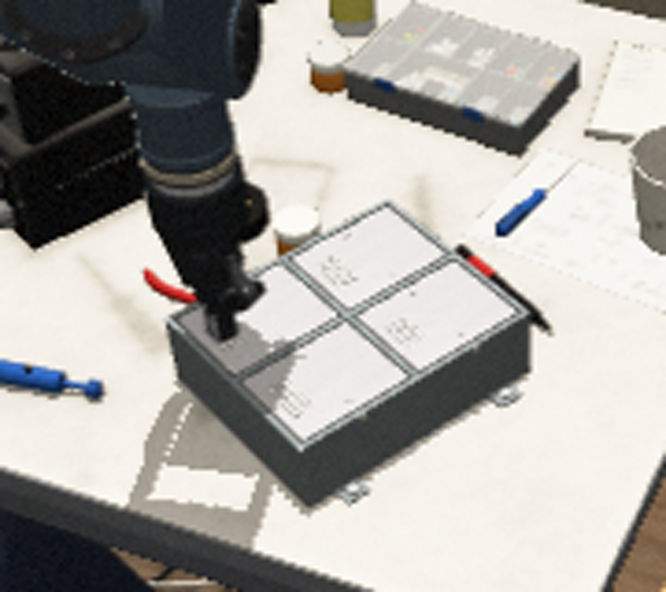

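The shut fingertips stand over the press mark of the front left flap, near crop (222,330), inside its edges. Now I'll press gently, 4 mm in total.

Emit:
move_arm(
  targets=[
    {"dx":0,"dy":0,"dz":-0.04,"rx":0,"ry":0,"rz":0},
    {"dx":0,"dy":0,"dz":-0.04,"rx":0,"ry":0,"rz":0},
    {"dx":0,"dy":0,"dz":-0.04,"rx":0,"ry":0,"rz":0},
    {"dx":0,"dy":0,"dz":-0.04,"rx":0,"ry":0,"rz":0},
    {"dx":0,"dy":0,"dz":0,"rx":0,"ry":0,"rz":0},
    {"dx":0,"dy":0,"dz":0,"rx":0,"ry":0,"rz":0},
    {"dx":0,"dy":0,"dz":0,"rx":0,"ry":0,"rz":0},
    {"dx":0,"dy":0,"dz":0,"rx":0,"ry":0,"rz":0},
    {"dx":0,"dy":0,"dz":0,"rx":0,"ry":0,"rz":0},
    {"dx":0,"dy":0,"dz":0,"rx":0,"ry":0,"rz":0},
  ],
)

```text
t: 3.9
tcp_pos: [0.4445, 0.3569, 0.069]
tool_rot: [0.105, 0.994, 0.0, 0.0]
force: [-2.1, -1.4, 11.9]
finger_gap: 0.002
gripper_force: 6.0
```

Flap 1 carried 12 N and gave only about 1 mm, so it is firm. On to flap 2.

Emit:
move_arm(
  targets=[
    {"dx":0,"dy":0,"dz":0.5,"rx":0,"ry":0,"rz":0},
    {"dx":-0.2,"dy":-0.92,"dz":0,"rx":0,"ry":0,"rz":0},
    {"dx":-0.2,"dy":-0.92,"dz":0,"rx":0,"ry":0,"rz":0},
    {"dx":-0.2,"dy":-0.92,"dz":0,"rx":0,"ry":0,"rz":0},
    {"dx":-0.2,"dy":-0.92,"dz":0,"rx":0,"ry":0,"rz":0},
    {"dx":0,"dy":0,"dz":-0.3,"rx":0,"ry":0,"rz":0},
    {"dx":0,"dy":0,"dz":-0.08,"rx":0,"ry":0,"rz":0},
    {"dx":0,"dy":0,"dz":-0.08,"rx":0,"ry":0,"rz":0},
    {"dx":0,"dy":0,"dz":-0.04,"rx":0,"ry":0,"rz":0},
    {"dx":0,"dy":0,"dz":0,"rx":0,"ry":0,"rz":0},
  ],
)

```text
t: 5.15
tcp_pos: [0.4246, 0.2653, 0.0673]
tool_rot: [0.105, 0.994, 0.0, 0.0]
force: [0.2, 0.7, -0.0]
finger_gap: 0.003
gripper_force: 0.0
```

At 0.0673 there is no load, which suggests it may be free. I'll press 4 mm more.

Emit:
move_arm(
  targets=[
    {"dx":0,"dy":0,"dz":-0.04,"rx":0,"ry":0,"rz":0},
    {"dx":0,"dy":0,"dz":-0.04,"rx":0,"ry":0,"rz":0},
    {"dx":0,"dy":0,"dz":-0.04,"rx":0,"ry":0,"rz":0},
    {"dx":0,"dy":0,"dz":-0.04,"rx":0,"ry":0,"rz":0},
    {"dx":0,"dy":0,"dz":0,"rx":0,"ry":0,"rz":0},
    {"dx":0,"dy":0,"dz":0,"rx":0,"ry":0,"rz":0},
    {"dx":0,"dy":0,"dz":0,"rx":0,"ry":0,"rz":0},
    {"dx":0,"dy":0,"dz":0,"rx":0,"ry":0,"rz":0},
    {"dx":0,"dy":0,"dz":0,"rx":0,"ry":0,"rz":0},
    {"dx":0,"dy":0,"dz":0,"rx":0,"ry":0,"rz":0},
  ],
)

```text
t: 6.4
tcp_pos: [0.4242, 0.2648, 0.0632]
tool_rot: [0.106, 0.994, -0.0, -0.0]
force: [0.0, -0.4, 0.2]
finger_gap: 0.001
gripper_force: 0.1
```

It is 7 mm below flush with no resistance, so flap 2 is the free one. Pushing it down.

Emit:
move_arm(
  targets=[
    {"dx":0,"dy":0,"dz":-0.1,"rx":0,"ry":0,"rz":0},
    {"dx":0,"dy":0,"dz":-0.1,"rx":0,"ry":0,"rz":0},
    {"dx":0,"dy":0,"dz":-0.1,"rx":0,"ry":0,"rz":0},
    {"dx":0,"dy":0,"dz":-0.1,"rx":0,"ry":0,"rz":0},
    {"dx":0,"dy":0,"dz":-0.1,"rx":0,"ry":0,"rz":0},
    {"dx":0,"dy":0,"dz":-0.1,"rx":0,"ry":0,"rz":0},
    {"dx":0,"dy":0,"dz":-0.06,"rx":0,"ry":0,"rz":0},
    {"dx":0,"dy":0,"dz":-0.04,"rx":0,"ry":0,"rz":0},
    {"dx":0,"dy":0,"dz":0,"rx":0,"ry":0,"rz":0},
    {"dx":0,"dy":0,"dz":0,"rx":0,"ry":0,"rz":0},
  ],
)

```text
t: 7.65
tcp_pos: [0.4243, 0.2648, 0.0457]
tool_rot: [0.106, 0.994, -0.0, -0.0]
force: [-0.3, 1.1, 0.4]
finger_gap: -0.008
gripper_force: 0.0
```

Emit:
move_arm(
  targets=[
    {"dx":0,"dy":0,"dz":-0.04,"rx":0,"ry":0,"rz":0},
    {"dx":0,"dy":0,"dz":-0.04,"rx":0,"ry":0,"rz":0},
    {"dx":0,"dy":0,"dz":-0.04,"rx":0,"ry":0,"rz":0},
    {"dx":0,"dy":0,"dz":0,"rx":0,"ry":0,"rz":0},
    {"dx":0,"dy":0,"dz":0,"rx":0,"ry":0,"rz":0},
    {"dx":0,"dy":0,"dz":0,"rx":0,"ry":0,"rz":0},
    {"dx":0,"dy":0,"dz":0,"rx":0,"ry":0,"rz":0},
    {"dx":0,"dy":0,"dz":0,"rx":0,"ry":0,"rz":0},
    {"dx":0,"dy":0,"dz":0,"rx":0,"ry":0,"rz":0},
    {"dx":0,"dy":0,"dz":0,"rx":0,"ry":0,"rz":0},
  ],
)

```text
t: 8.9
tcp_pos: [0.4245, 0.2648, 0.0428]
tool_rot: [0.106, 0.994, 0.0, 0.0]
force: [-0.0, 0.1, -0.1]
finger_gap: 0.002
gripper_force: 0.0
```

Emit:
move_arm(
  targets=[
    {"dx":0,"dy":0,"dz":-0.04,"rx":0,"ry":0,"rz":0},
    {"dx":0,"dy":0,"dz":-0.04,"rx":0,"ry":0,"rz":0},
    {"dx":0,"dy":0,"dz":-0.04,"rx":0,"ry":0,"rz":0},
    {"dx":0,"dy":0,"dz":0,"rx":0,"ry":0,"rz":0},
    {"dx":0,"dy":0,"dz":0,"rx":0,"ry":0,"rz":0},
    {"dx":0,"dy":0,"dz":0,"rx":0,"ry":0,"rz":0},
    {"dx":0,"dy":0,"dz":0,"rx":0,"ry":0,"rz":0},
    {"dx":0,"dy":0,"dz":0,"rx":0,"ry":0,"rz":0},
    {"dx":0,"dy":0,"dz":0,"rx":0,"ry":0,"rz":0},
    {"dx":0,"dy":0,"dz":0,"rx":0,"ry":0,"rz":0},
  ],
)

```text
t: 10.15
tcp_pos: [0.4244, 0.2648, 0.0398]
tool_rot: [0.105, 0.994, -0.0, -0.0]
force: [-0.2, -1.1, -0.3]
finger_gap: 0.002
gripper_force: 0.1
```

Run:
```python
from h import *
im=cams.snapshot("scene")[:,:,::-1]; cv2.imwrite("pics/c2.png",cv2.resize(im[150:280,180:330],None,fx=4.5,fy=4.5,interpolation=2))
```

```text
(no output)
```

View pics/c2.png

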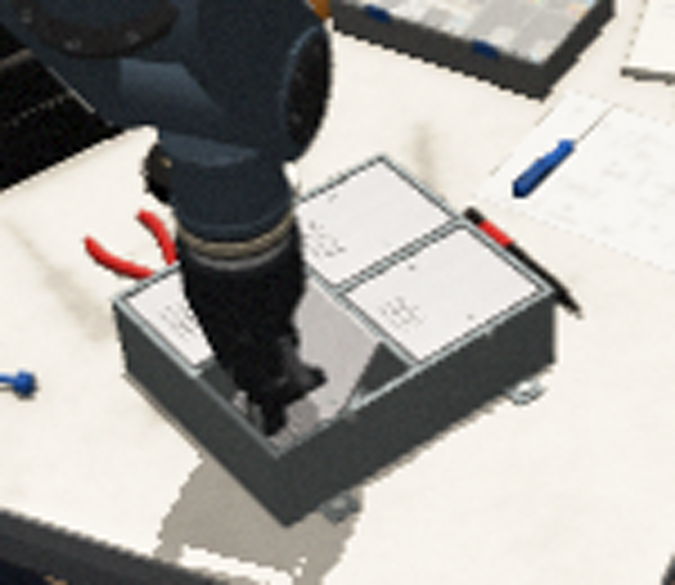

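Flap 2 is clearly tilted, with its rear raised near crop (375,360), but it isn't at its stop yet. I'll go on down in small steps and slightly rearwards, to follow the arc.

Emit:
move_arm(
  targets=[
    {"dx":0.06,"dy":-0.01,"dz":-0.04,"rx":0,"ry":0,"rz":0},
    {"dx":0.06,"dy":-0.01,"dz":-0.04,"rx":0,"ry":0,"rz":0},
    {"dx":0.06,"dy":-0.01,"dz":-0.04,"rx":0,"ry":0,"rz":0},
    {"dx":0,"dy":0,"dz":0,"rx":0,"ry":0,"rz":0},
    {"dx":0,"dy":0,"dz":0,"rx":0,"ry":0,"rz":0},
    {"dx":0,"dy":0,"dz":0,"rx":0,"ry":0,"rz":0},
    {"dx":0,"dy":0,"dz":0,"rx":0,"ry":0,"rz":0},
    {"dx":0,"dy":0,"dz":0,"rx":0,"ry":0,"rz":0},
    {"dx":0,"dy":0,"dz":0,"rx":0,"ry":0,"rz":0},
    {"dx":0,"dy":0,"dz":0,"rx":0,"ry":0,"rz":0},
  ],
)

```text
t: 11.45
tcp_pos: [0.4255, 0.2645, 0.0385]
tool_rot: [0.106, 0.994, -0.0, -0.003]
force: [-10.1, 3.9, 19.9]
finger_gap: 0.001
gripper_force: 10.0
```

The load rose to 22 N and motion stalled, so the flap is at its stop. Withdrawing straight up.

Emit:
move_arm(
  targets=[
    {"dx":-0.06,"dy":0,"dz":0.1,"rx":0,"ry":0,"rz":0},
    {"dx":-0.06,"dy":0,"dz":0.2,"rx":0,"ry":0,"rz":0},
    {"dx":0,"dy":0,"dz":0.5,"rx":0,"ry":0,"rz":0},
    {"dx":0,"dy":0,"dz":1,"rx":0,"ry":0,"rz":0},
    {"dx":0,"dy":0,"dz":1,"rx":0,"ry":0,"rz":0},
    {"dx":0,"dy":0,"dz":1,"rx":0,"ry":0,"rz":0},
    {"dx":0,"dy":0.5,"dz":1,"rx":0,"ry":0,"rz":0},
    {"dx":0,"dy":1,"dz":1,"rx":0,"ry":0,"rz":0},
    {"dx":0,"dy":1,"dz":0,"rx":0,"ry":0,"rz":0},
    {"dx":0,"dy":1,"dz":0,"rx":0,"ry":0,"rz":0},
  ],
)

```text
t: 12.7
tcp_pos: [0.4267, 0.3524, 0.1832]
tool_rot: [0.106, 0.994, 0.001, 0.001]
force: [0.4, -1.0, 0.3]
finger_gap: -0.001
gripper_force: 0.0
```

Run:
```python
from h import *
for n,(x0,y0,x1,y1) in(("scene",(180,150,330,280)),("top",(195,200,325,335))):
    im=cams.snapshot(n)[:,:,::-1]; cv2.imwrite(f"pics/d_{n}.png",cv2.resize(im[y0:y1,x0:x1],None,fx=4.4,fy=4.4,interpolation=2))
```

```text
(no output)
```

View pics/d_scene.png

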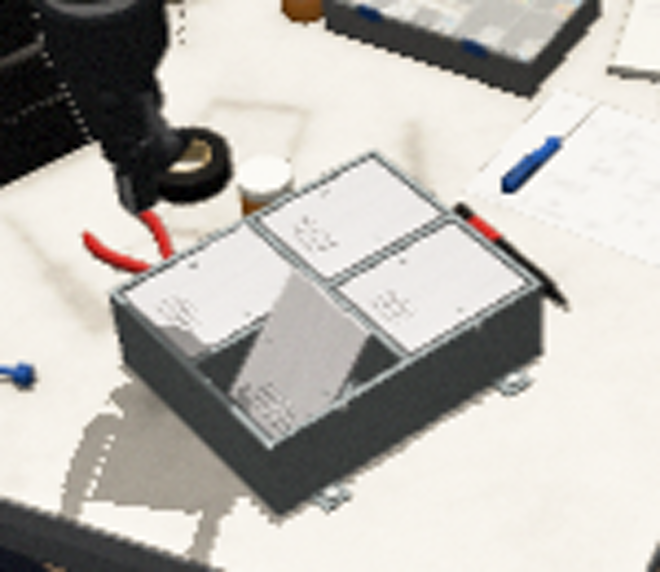

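View pics/d_top.png

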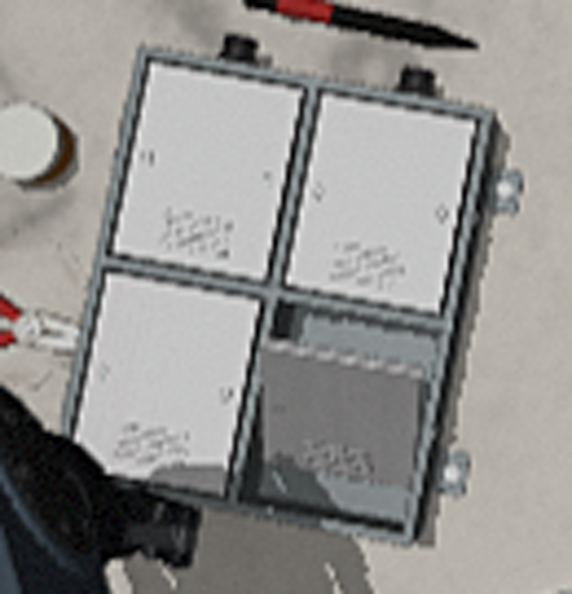

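Flap 2 stands open. Seen from above it is about 130 px long against 210 px when level, a ratio of 0.62, which matches cos 0.9. The arm is clear, and the cutters, jar and marker visible in the crop are where they were.

```bash
python3 -c "
from station import order; print(order.sign_off())"
```

```text
the job is handed in; nothing more can be done
None
```

The front right flap (flap_2) was the free one; I pushed it to its stop at about 0.9 rad, left it open, backed the arm clear and handed the job in at about 13 s. Flap 1 was firm, and flaps 3 and 4 needed no pressing.

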